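Clip down the air-filter lid crosswise

ROBOT

A 6-joint arm with a two-finger parallel gripper is mounted at the origin on a cart in front of the work surface, level with it; the furniture and walls round the work are solid. World frame = base frame: x ahead of the robot, y to its left, z up, the work surface at z = 0. Lengths are in m, angles in rad, forces in N, time in s.
With the tool pointing down it reaches from about 0.4 to 0.825 m from the base axis. Payload 7 kg.
Tool frame: the origin (TCP) lies on the centre line of the jaws, within the pads' length; the fingertips stand 19 mm ahead of it and the grasp point (between the pads) is the TCP; z points along the fingers, y is the line along which they close (so a half turn about z gives the same grasp; the last joint's range is limited). The gripper opens to 88 mm and grips with 3 to 60 N. Pads are 19 mm wide; open, the fingers measure 130 mm over their backs; the gripper's body (78 mm by 193 mm) begins 47 mm behind the grasp point.
Start: joints at [1.538, 0.359, 0.012, 0, -1.224, -0.288], TCP at [0.213, 0.641, 0.246] pointing down, gripper open.
Joint ranges: [-3.07, 3.07], [-1.43, 2.12], [-1.02, 1.25], [-3.03, 1.67], [-3.05, -0], [-3.03, 3.03]. Speed limits (rad/s): [2.39, 2.39, 3.01, 3.14, 3.14, 3.14].

INTERFACE

Orientations are given as [roll, pitch, yaw] about the fixed x, y, z axes, in that order (R = Rz(yaw) Ry(pitch) Rx(roll)).
In Python, from station import arm, imaging, models gives the robot as it stands.
- The arm moves only by the tool play_rows, never from a script. Its arguments are lists of equal length, an entry for each row: "travel": the shift along the tool's x, y, z in units of 25 mm (1.0 is 25 mm), a list of three; "twist": the turn about the tool's z in units of 0.15 rad (1.0 is 0.15 rad). A call has 1 to 8 rows; each row shifts and turns the commanded pose from where the row before left it, along the tool's axes as they then stand; what a row does not reach is not made up. A row lasts 1/8 s, in which the tool goes at most 62.5 mm and 10.7 degrees, less where a joint would pass 70% of its speed; a pose out of reach is approached as far as the arm can. A call with a number of a shift or a turn outside -1 to 1 is refused whole. A call with a gripper value outside its range is refused whole. "fingers" is the opening, from 0 (shut) to 1 (fully open), set as the call begins (left out, the last holds). The fingers move at their own pace and stop on an object; "newtons" is the grip in N (left out, the last holds). Time passes only in rows, so rows that do not move let the fingers close. It gives the time, the measured TCP pose, the force, the opening and the grip force at its end, in the units of the state.
- arm.get_state(): the state, without advancing time (a new reading comes with each control period).
- imaging.grab_frame(name): name is "scene" or "top" or "wrist"; returns a dict with "pixels" (480x640x3 uint8, red, green, blue), "fx", "fy", "cx", "cy" (pixels), "R" (3x3) and "t" (3): a world point X has camera coordinates R X + t; the wrist camera has in their place "T_tool_cam" (4x4, takes a point from camera to tool coordinates, whose origin is the TCP and whose axes are the flange's). Camera axes: x right, y down, z forward; pixel columns grow to the right and rows downward; lengths in m; the calibration is good to about 2 mm. A picture is of the moment at which its call begins: read the wrist's pose just before it. There is no depth.
- arm.job_done(): hands the job in; it is judged then, once.
Trained networks look in the newest picture that a camera, given by its name, has taken for a name from the list of things; names that differ only in an ending like _2 or _b are one class to them, and where a whole thing is asked for, a point or a joint stands for the part that bears it (a point fixed in the world has none). Each returns a list of dicts, best first, with "confidence" (0 to 1); they miss things now and then, are a little off and sometimes report something else, mostly with a low value. They report only what shows in the picture. A call takes as long as a camera call.
- models.boxes_of(name, camera): "extent" ([centre column, centre row, width, height] in pixels, round what is visible of it).
- models.silhouettes(name, camera): "pixels" (480x640 bool, what is visible of it) and "extent" ([centre column, centre row, width, height] in pixels, round what is visible of it).
The state is a dict: "t": time; "q": joint angles; "qd": joint speeds; "joint_efforts": joint torques, N m; "eef_pos": TCP position; "ee_rot": TCP orientation; "force": force on the tool from outside, world axes, zero at the start; "moment": the same for the moment, N m; "width": finger opening in m; "gripper_force": force on a finger pad.
Only numpy, scipy, OpenCV 4.12 (cv2) and the standard library are available. Lean on these libraries where they do the work, as an engineer would, in place of code of your own. Each camera call takes 0.05 s, during which the arm holds its last target. There are 200 camera calls.

TASK

The quad bike's air-filter box is on the table with its lid laid on, and the four white push-in clips at the lid's corners are still standing up. Press each clip fully home with a light push of the fingertip, crosswise so that the gasket seals evenly: first the one beside the yellow paint dab, then the one diagonally opposite, then the other one at the end with the round spout, and last the one that is left, pressing none before its turn. Do not lift or shove the box, and leave everything else on the table alone.

Things in the scene. Friction and masses are not known exactly. Their poses are not given: they have to be found in the camera images.
- airbox: dark grey plastic box, loose on the table, 158 x 118 mm over its flange, 0.95 kg. Origin: centre of its underside; z up, x along the long side towards the end with the round spout (41 mm wide, steel hose clamp, out to x = +97 mm, low on the side). Its flat lid's top is 65 mm above the table; a ribbed panel in the middle of the lid (86 x 70 mm) stands 5 mm higher
- paint_dab (a point): dab of yellow paint, about 14 mm, on the lid beside the first clip, at the spout end
- clip_a (a joint): push-in clip, corner by the paint dab, at the spout end: x +62, y +42 mm. White, round head 18 mm across, 4 mm thick. Travel in m: 0 = standing up (head top 74 mm above the table), 0.008 = fully home, head on the lid (head top 66 mm); starts at 0 to 0.0015. Slides down under about 3.5 N, 4 to 6 N in the last 3 mm; then a rubber bush stops it (5 N per mm further); stays where left
- clip_a_top (a point): centre of the top of that clip's head (clip_a)
- clip_c (a joint): push-in clip, corner diagonally across from the dab, away from the spout: x -62, y -42 mm. White, round head 18 mm across, 4 mm thick. Travel in m: 0 = standing up (head top 74 mm above the table), 0.008 = fully home, head on the lid (head top 66 mm); starts at 0 to 0.0015. Slides down under about 3.5 N, 4 to 6 N in the last 3 mm; then a rubber bush stops it (5 N per mm further); stays where left
- clip_c_top (a point): centre of the top of that clip's head (clip_c)
- clip_b (a joint): push-in clip, the other corner at the spout end: x +62, y -42 mm. White, round head 18 mm across, 4 mm thick. Travel in m: 0 = standing up (head top 74 mm above the table), 0.008 = fully home, head on the lid (head top 66 mm); starts at 0 to 0.0015. Slides down under about 3.5 N, 4 to 6 N in the last 3 mm; then a rubber bush stops it (5 N per mm further); stays where left
- clip_b_top (a point): centre of the top of that clip's head (clip_b)
- clip_d (a joint): push-in clip, last corner, away from the spout: x -62, y +42 mm. White, round head 18 mm across, 4 mm thick. Travel in m: 0 = standing up (head top 74 mm above the table), 0.008 = fully home, head on the lid (head top 66 mm); starts at 0 to 0.0015. Slides down under about 3.5 N, 4 to 6 N in the last 3 mm; then a rubber bush stops it (5 N per mm further); stays where left
- clip_d_top (a point): centre of the top of that clip's head (clip_d)
- lid (a joint): how far the middle of the lid has sunk on its gasket, m: under 0.001 at the start, about 0.003 when all four clips are home (the lid also tilts a little meanwhile)
- screwdriver_1: bystander, leave alone: screwdriver with red handle, 210 mm, left rear; origin at the centre of its underside
- masking_tape: bystander, leave alone: roll of masking tape lying flat, 105 mm across, 24 mm high, right side; origin at the centre of its underside
- old_filter: bystander, leave alone: used filter element, pleated paper with an orange rubber rim, 124 x 88 x 26 mm, lying on the catalogue at the left; origin at the centre of its underside
- torch: bystander, leave alone: aluminium torch, 126 mm, 43 mm high, right rear; origin at the centre of its underside
- tape_measure: bystander, leave alone: yellow tape measure, 76 x 64 x 31 mm, right front; origin at the centre of its underside
- spanner_1: bystander, leave alone: steel spanner, 202 mm, 8 mm high, near the front edge; origin at the centre of its underside
- spare_clip_1: bystander, leave alone: spare white clip standing on its head on the table, 18 mm across, 21 mm high, left front; origin at the centre of its underside
- spare_clip_2: bystander, leave alone: second spare clip, likewise; origin at the centre of its underside

How it is judged:
On the way, in this order (a step that is already met when the one before it is completed fails the run):
1. the clip beside the yellow paint dab is fully home (value of joint clip_a above 0.0068 m), for 0.1 s.
2. the clip diagonally opposite is fully home (value of joint clip_c above 0.0068 m), for 0.1 s.
3. the other clip at the spout end is fully home (value of joint clip_b above 0.0068 m), for 0.1 s.
4. the last clip is fully home (value of joint clip_d above 0.0068 m), for 0.1 s.
At the end, for the whole second after the job is handed in: all four clips are fully home (pushed in more than 6.8 mm of about 8), the lid is down on its gasket, and the box stands flat on the table within 25 mm of where it was, at rest (value of joint each of clip_a, clip_c, clip_b, clip_d above 0.0068 m and value of joint lid above 0.002 m and height (world z) of airbox below 0.008 m and angle between airbox's own z axis and vertical below 0.05 rad and distance of airbox from where it was at the start of the episode below 0.025 m and linear speed of airbox below 0.02 m/s); the robot touches nothing.
It fails at once if a clip is pushed down before its turn ((value of joint clip_c above 0.004 m and value of joint clip_a below 0.0068 m) or (value of joint clip_b above 0.004 m and value of joint clip_c below 0.0068 m) or (value of joint clip_d above 0.004 m and value of joint clip_b below 0.0068 m)).
It fails at once if the box or one of its clips is pushed harder than 35 N (contact force between any of the fingers, the arm and airbox above 35 N).
It fails at once if the box is lifted or tipped (height (world z) of airbox above 0.008 m or angle between airbox's own z axis and vertical above 0.1 rad).
It fails at once if the box is shoved more than 25 mm (distance of airbox from where it was at the start of the episode above 0.025 m).
It fails at once if a bystander is moved more than 25 mm (distance of any of screwdriver_1, masking_tape, old_filter, torch, tape_measure, spanner_1, spare_clip_1, spare_clip_2 from where it was at the start of the episode above 0.025 m).
It also fails if it takes over 48 s, if anything falls off the work surface, if the arm or the gripper's body presses on something with over 40 N, if the wrist force passes 120 N, or if a joint passes its speed limit or range.

## Working session

There is one attempt and no reset: what is moved stays moved. The work goes in short steps, Python scripts to look and compute and a tool call to move; the robot and the scene stay as the last step left them, time stands still between calls to the robot, and variables do not carry over. Pictures are saved under pics/ and viewed, at most 10 in all, crops included, and the job is handed in when it is done.

Besides the shell and the picture viewer there is one more tool, called after ">>>" as a command line: name --pt "numbers of a row" for each row, then --argument value for the rest. play_rows: Moves the arm, as the interface text tells. Shifts and turns lie within -1 to 1; 1 stands for 25 mm of shift or 0.15 rad of turn. Its arguments: {"type":"object","properties":{"travel":{"type":"array","items":{"type":"array","items":{"type":"number"}}},"twist":{"type":"array","items":{"type":"number"}},"fingers":{"type":"number"},"newtons":{"type":"number"}},"required":["travel","twist"]}

```bash
mkdir -p pics; python3 - <<'E'
from station import arm, imaging, models
import cv2,numpy as np
s=arm.get_state(); print({k:np.round(s[k],3) for k in('t','eef_pos','ee_rot','force','width')})
for c in('top','scene'):
    f=imaging.grab_frame(c); cv2.imwrite(f'pics/{c}0.png',f['pixels'][:,:,::-1])
    for n in('airbox','paint_dab','clip_a','clip_a_top'):
        print(c,n,[(np.round(d['extent'],1).tolist(),round(d['confidence'],2)) for d in models.boxes_of(n,c)])
E
```

```text
{'t': np.float64(0.0), 'eef_pos': array([0.213, 0.64 , 0.245]), 'ee_rot': array([ 3.14 , -0.   , -0.321]), 'force': array([0.101, 1.131, 0.758]), 'width': np.float64(0.088)}
top airbox [([360.9, 233.9, 54.2, 72.6], 0.61), ([441.9, 282.8, 28.9, 33.5], 0.25)]
top paint_dab [([360.3, 234.2, 60.4, 76.3], 0.68)]
top clip_a [([442.2, 281.2, 28.3, 32.2], 0.24)]
top clip_a_top []
scene airbox [([346.8, 258.4, 88.0, 75.2], 0.73)]
scene paint_dab [([347.1, 254.8, 84.3, 53.7], 0.61), ([175.6, 198.4, 31.1, 35.7], 0.36)]
scene clip_a [([338.2, 269.0, 3.9, 0.0], 0.51), ([382.8, 246.8, 7.4, 7.7], 0.39), ([313.6, 248.0, 4.6, 5.8], 0.39)]
scene clip_a_top []
```

View pics/top0.png

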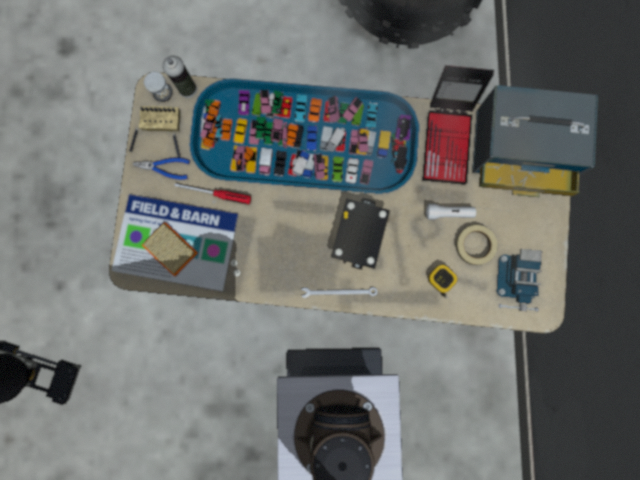

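View pics/scene0.png

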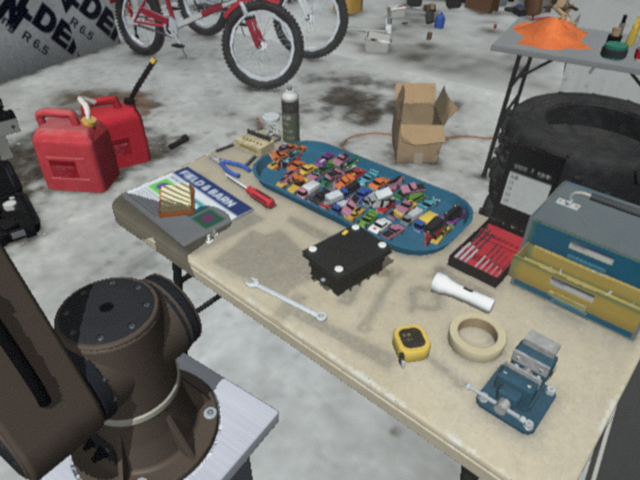

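The top view shows the box at about (361,231). The yellow dab at (347,215) is beside the far-left clip (352,202), and the other clips are at about (383,207), (339,252) and (371,261). So the spout end points away from the robot.

```bash
cat > h.py <<'E'
from station import arm, imaging, models
import cv2,numpy as np
from scipy.spatial.transform import Rotation as Ro
BODY=np.array([[62,42],[-62,-42],[62,-42],[-62,42]])/1000.
def cam(c):
    s=arm.get_state(); f=imaging.grab_frame(c)
    if c=='wrist':
        T=np.eye(4);T[:3,:3]=Ro.from_euler('xyz',s['ee_rot']).as_matrix();T[:3,3]=s['eef_pos']
        W=T@np.array(f['T_tool_cam']); R=W[:3,:3].T; t=-R@W[:3,3]
    else: R,t=np.array(f['R']),np.array(f['t'])
    return f,R,t
def back(f,R,t,u,v,z):
    d=R.T@np.array([(u-f['cx'])/f['fx'],(v-f['cy'])/f['fy'],1]); o=-R.T@t
    return o+d*(z-o[2])/d[2]
def blobs(im,x0,y0,x1,y1,amin,amax):
    hsv=cv2.cvtColor(im,cv2.COLOR_RGB2HSV)
    m=((hsv[...,1]<70)&(hsv[...,2]>140)).astype(np.uint8); k=np.zeros_like(m);k[y0:y1,x0:x1]=1
    n,_,st,ce=cv2.connectedComponentsWithStats(m*k)
    return [(ce[i],st[i]) for i in range(1,n) if amin<=st[i,4]<=amax]
def fit(P):
    c=P.mean(0); H=0;a=(BODY[:,0]+1j*BODY[:,1]);b=(P[:,0]-c[0])+1j*(P[:,1]-c[1])
    yaw=np.angle((b*a.conj()).sum()); r=b-a*np.exp(1j*yaw)
    return c,yaw,np.abs(r)
E
python3 - <<'E'
from h import *
f,R,t=cam('top')
for c,s in blobs(f['pixels'],325,185,395,275,5,300): print(c.round(1),s[2:],back(f,R,t,*c,.074)[:2].round(4))
P=np.array([back(f,R,t,*c,.074)[:2] for c in[(352,202),(371,261),(383,207),(339,252)]]);print(fit(P))
w=imaging.grab_frame('wrist');print(np.round(w['T_tool_cam'],3),w['fx'])
E
```

```text
[331.4 197. ] [ 15  15 186] [0.6084 0.0072]
[388.1 200.4] [ 20  21 195] [ 0.5965 -0.1383]
[350.7 205.6] [ 6  6 29] [ 0.585  -0.0419]
[382.3 213.8] [ 6  6 30] [ 0.562  -0.1224]
[328.2 221.8] [  9  19 134] [0.5441 0.0168]
[338.4 251.7] [ 6  6 29] [ 0.4668 -0.0075]
[370.4 260.4] [ 6  6 30] [ 0.4431 -0.0881]
(array([ 0.52036828, -0.06720734]), np.float64(-0.25583888072959204), array([0.00459201, 0.00865585, 0.00999389, 0.00528545]))
[[-0.001 -0.959 -0.284  0.077]
 [ 1.    -0.001  0.     0.   ]
 [-0.    -0.284  0.959 -0.138]
 [ 0.     0.     0.     1.   ]] 350.60839868318595
```

>>> play_rows --pt "0.95 0.58 0" --pt "0.95 0.58 0" --pt "0.95 0.58 0" --pt "0.95 0.58 0" --pt "0.95 0.58 0" --pt "0.95 0.58 0" --pt "0.95 0.58 0" --pt "0.95 0.58 0" --twist '[0,0,0,0,0,0,0,0]' --fingers 0

```text
t: 1.6
eef_pos: [0.3578, 0.4689, 0.2457]
ee_rot: [-3.141, -0.0, -0.321]
force: [-0.1, 0.4, -0.2]
width: 0.0127
gripper_force: 0.0
```

>>> play_rows --pt "0.95 0.58 0" --pt "0.95 0.58 0" --pt "0.95 0.58 0" --pt "0.95 0.58 0" --pt "0.95 0.58 0" --pt "0.95 0.58 0" --pt "0.95 0.58 0" --pt "0.95 0.58 0" --twist '[0,0,0,0,0,0,0,0]'

```text
t: 2.6
eef_pos: [0.5011, 0.2987, 0.2457]
ee_rot: [-3.141, -0.0, -0.321]
force: [-0.3, -0.0, -1.5]
width: 0.0002
gripper_force: 0.0
```

>>> play_rows --pt "0.1 0.86 0" --pt "0.1 0.86 0" --pt "0.1 0.86 0" --pt "0.1 0.86 0" --pt "0.1 0.86 0" --pt "0.1 0.86 0" --pt "0.1 0.86 0" --pt "0.1 0.86 0" --twist '[0,0,0,0,0,0,0,0]'

```text
t: 3.6
eef_pos: [0.4647, 0.1296, 0.2456]
ee_rot: [3.142, -0.0, -0.321]
force: [0.9, 0.3, -0.0]
width: 0.0005
gripper_force: 0.0
```

>>> play_rows --pt "0.1 0.86 0" --pt "0.1 0.86 0" --pt "0.1 0.86 0" --pt "0.1 0.86 0" --pt "0.1 0.86 0" --pt "0.1 0.86 0" --pt "0.1 0.86 0" --pt "0.1 0.86 0" --twist '[0,0,0,0,0,0,0,0]'

```text
t: 4.6
eef_pos: [0.4293, -0.0398, 0.2456]
ee_rot: [-3.142, -0.0, -0.321]
force: [0.3, -0.0, -0.4]
width: 0.0007
gripper_force: 0.0
```

>>> play_rows --pt "0 0 0" --pt "0 0 0" --twist '[0,0]'

```text
t: 4.85
eef_pos: [0.4299, -0.0387, 0.2456]
ee_rot: [-3.141, -0.0, -0.321]
force: [0.4, 0.4, 0.4]
width: 0.0005
gripper_force: 0.0
```

```bash
python3 - <<'E'
from h import *
f,R,t=cam('wrist');cv2.imwrite('pics/w1.png',f['pixels'][:,:,::-1])
for c,s in blobs(f['pixels'],0,0,640,480,60,2000): print(c.round(1),s[2:],back(f,R,t,*c,.074)[:2].round(4))
E
```

```text
[253.4   2.6] [ 59  12 268] [ 0.6129 -0.0455]
[490.9   4. ] [11  9 70] [ 0.5542 -0.2183]
[368.6  34.8] [ 23  26 456] [ 0.5638 -0.1233]
[262.8  38.8] [ 23  25 412] [ 0.5875 -0.0434]
[71.6 66.5] [ 52  49 388] [0.6176 0.1095]
[169.8  82.2] [ 38  11 294] [0.582  0.0396]
[ 38.8 152.6] [ 54  51 289] [0.5671 0.1704]
[368.6 191.1] [ 21  21 332] [ 0.4457 -0.0889]
[274.7 194.6] [ 21  21 324] [ 0.4691 -0.009 ]
[512.8 475. ] [ 90   9 790] [ 0.0792 -0.1548]
```

View pics/w1.png

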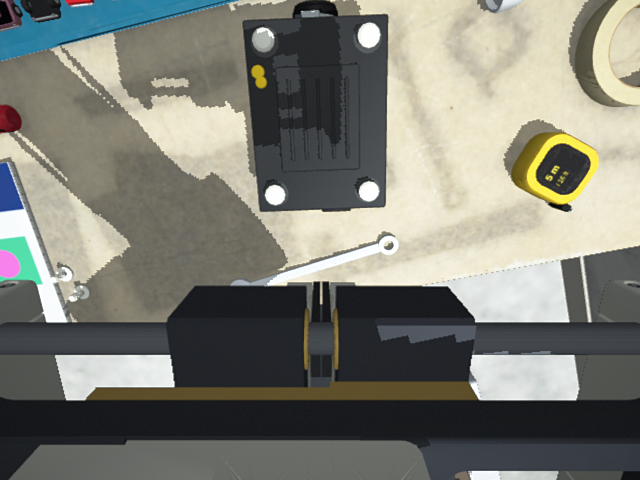

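The wrist view shows the spout at (316,8) and the dab at (259,75) next to clip a (263,40). Clips b, c and d are at (369,35), (369,191) and (275,195). Their spacing measures 123 x 83 mm, which matches the given 124 x 84.

```bash
cat >> h.py <<'E'
P=np.array([[.5875,-.0434],[.4457,-.0889],[.5638,-.1233],[.4691,-.0090]])-[.0008,0]
def goal(i):
    c,y,r=fit(P); g=c+Ro.from_euler('z',y).as_matrix()[:2,:2]@BODY[i]
    s=arm.get_state(); M=Ro.from_euler('xyz',s['ee_rot']).as_matrix()
    d=M.T@(np.r_[g,.100]-s['eef_pos'])
    print('abcd'[[0,2,1,3][i]] if 0 else 'acbd'[i],g.round(4),'yaw',round(y,3),'res',r.round(4),'units to z=.100',(d/.025).round(2),'twist',round((s['ee_rot'][2]-y)/.15,2))
E
python3 - <<'E'
from h import *
for i in range(4): goal(i)
E
```

```text
a [ 0.587  -0.0432] yaw -0.284 res [0.0004 0.0005 0.0007 0.0006] units to z=.100 [ 6.02 -1.8   5.83] twist -0.24
c [ 0.4444 -0.0891] yaw -0.284 res [0.0004 0.0005 0.0007 0.0006] units to z=.100 [1.19 1.74 5.82] twist -0.24
b [ 0.5635 -0.1238] yaw -0.284 res [0.0004 0.0005 0.0007 0.0006] units to z=.100 [6.15 1.56 5.82] twist -0.24
d [ 0.468  -0.0085] yaw -0.284 res [0.0004 0.0005 0.0007 0.0006] units to z=.100 [ 1.07 -1.62  5.82] twist -0.24
```

>>> play_rows --pt "0 0 0.5" --pt "0 0 0.5" --twist '[-0.25,0]'

```text
t: 5.15
eef_pos: [0.4296, -0.0382, 0.2194]
ee_rot: [3.141, 0.001, -0.282]
force: [1.1, 0.9, -0.5]
width: 0.0002
gripper_force: 0.0
```

```bash
python3 -c "
from h import *
goal(0)"
```

```text
a [ 0.587  -0.0432] yaw -0.284 res [0.0004 0.0005 0.0007 0.0006] units to z=.100 [ 6.11 -1.56  4.77] twist 0.02
```

>>> play_rows --pt "0.87 -0.22 0.2" --pt "0.87 -0.22 0.2" --pt "0.87 -0.22 0.4" --pt "0.87 -0.22 0.4" --pt "0.87 -0.22 0.4" --pt "0.87 -0.22 0.4" --pt "0.87 -0.22 0.4" --pt "0 0 0" --twist '[0,0,0,0,0,0,0,0]'

```text
t: 6.15
eef_pos: [0.5868, -0.044, 0.1579]
ee_rot: [3.14, 0.003, -0.283]
force: [-0.1, 0.9, 0.0]
width: 0.0006
gripper_force: 0.0
```

>>> play_rows --pt "0 0 0.6" --pt "0 0 0.6" --pt "0 0 0.6" --pt "0 0 0.3" --pt "0 0 0.2" --pt "0 0 0" --twist '[0,0,0,0,0,0]'

```text
t: 6.9
eef_pos: [0.5867, -0.0442, 0.1029]
ee_rot: [3.141, 0.0, -0.283]
force: [0.4, 0.2, 0.1]
width: 0.0002
gripper_force: 0.0
```

```bash
python3 - <<'E'
from h import *
goal(0)
f,R,t=cam('wrist');cv2.imwrite('pics/w2.png',f['pixels'][:,:,::-1])
E
```

```text
a [ 0.587  -0.0432] yaw -0.284 res [0.0004 0.0005 0.0007 0.0006] units to z=.100 [ 0.   -0.04  0.12] twist 0.01
```

View pics/w2.png

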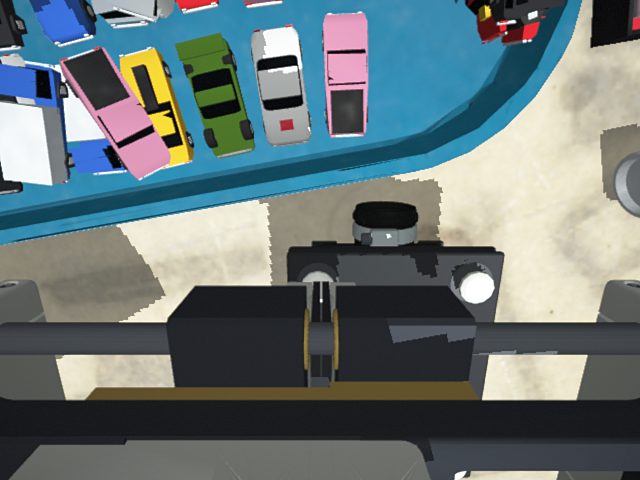

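Clip a's head at (317,280) is right under the fingertips at (320,285), so I'll press in small steps.

>>> play_rows --pt "0 -0.03 0.2" --pt "0 0 0.12" --pt "0 0 0.08" --pt "0 0 0.08" --pt "0 0 0.08" --pt "0 0 0.08" --pt "0 0 0" --twist '[0,0,0,0,0,0,0]'

```text
t: 7.82
eef_pos: [0.5869, -0.0434, 0.0869]
ee_rot: [3.142, 0.0, -0.283]
force: [-0.7, -0.7, 2.2]
width: 0.0005
gripper_force: 0.8
```

>>> play_rows --pt "0 0 0.06" --pt "0 0 0" --twist '[0,0]'

```text
t: 8.07
eef_pos: [0.587, -0.0434, 0.0855]
ee_rot: [-3.142, -0.0, -0.283]
force: [-0.9, -0.2, 2.7]
width: 0.0002
gripper_force: 1.4
```

>>> play_rows --pt "0 0 0.06" --pt "0 0 0" --twist '[0,0]'

```text
t: 8.32
eef_pos: [0.587, -0.0434, 0.0844]
ee_rot: [3.142, -0.0, -0.283]
force: [-2.2, 0.7, 6.2]
width: 0.0003
gripper_force: 3.1
```

>>> play_rows --pt "0 0 0.06" --pt "0 0 0" --twist '[0,0]'

```text
t: 8.57
eef_pos: [0.587, -0.0434, 0.0834]
ee_rot: [3.142, -0.0, -0.283]
force: [-4.0, 1.1, 11.1]
width: 0.0009
gripper_force: 5.4
```

Clip a is on its bush: 11 N, rising 5 N/mm. Lifting and moving on to c.

>>> play_rows --pt "0 0 -0.5" --pt "0 0 -0.5" --pt "0 0 -0.2" --pt "0 0 0" --twist '[0,0,0,0]'

```text
t: 9.07
eef_pos: [0.5872, -0.0433, 0.1131]
ee_rot: [-3.141, -0.001, -0.283]
force: [0.4, 0.2, 0.2]
width: 0.0002
gripper_force: 0.0
```

```bash
python3 -c "
from h import *
goal(1)"
```

```text
c [ 0.4444 -0.0891] yaw -0.284 res [0.0004 0.0005 0.0007 0.0006] units to z=.100 [-4.97  3.36  0.52] twist 0.01
```

>>> play_rows --pt "-0.71 0.48 0" --pt "-0.71 0.48 0" --pt "-0.71 0.48 0" --pt "-0.71 0.48 0" --pt "-0.71 0.48 0" --pt "-0.71 0.48 0" --pt "-0.71 0.48 0" --pt "0 0 0" --twist '[0,0,0,0,0,0,0,0]'

```text
t: 10.07
eef_pos: [0.4426, -0.0897, 0.1123]
ee_rot: [3.141, 0.001, -0.284]
force: [0.5, -0.5, 0.6]
width: 0.0006
gripper_force: 0.0
```

```bash
python3 - <<'E'
from h import *
goal(1)
f,R,t=cam('wrist');cv2.imwrite('pics/w3.png',f['pixels'][:,:,::-1])
for c,s in blobs(f['pixels'],150,0,500,330,60,2500): print(c.round(1),s[2:],back(f,R,t,*c,.074)[:2].round(4),back(f,R,t,*c,.066)[:2].round(4))
E
```

```text
c [ 0.4444 -0.0891] yaw -0.284 res [0.0004 0.0005 0.0007 0.0006] units to z=.100 [ 0.06 -0.04  0.49] twist 0.0
[316.8  22.4] [  40   46 1403] [ 0.5636 -0.1235] [ 0.5657 -0.1241]
[152.6  29.1] [  8  31 169] [ 0.5816 -0.0526] [ 0.5845 -0.0499]
[165.5 278.1] [ 33  31 776] [ 0.4695 -0.01  ] [ 0.4674 -0.0054]
[317.8 274.3] [ 32  30 524] [ 0.4484 -0.09  ] [ 0.4453 -0.089 ]
[162.4 308. ] [ 33  24 591] [ 0.4534 -0.0012] [0.4505 0.0038]
```

View pics/w3.png

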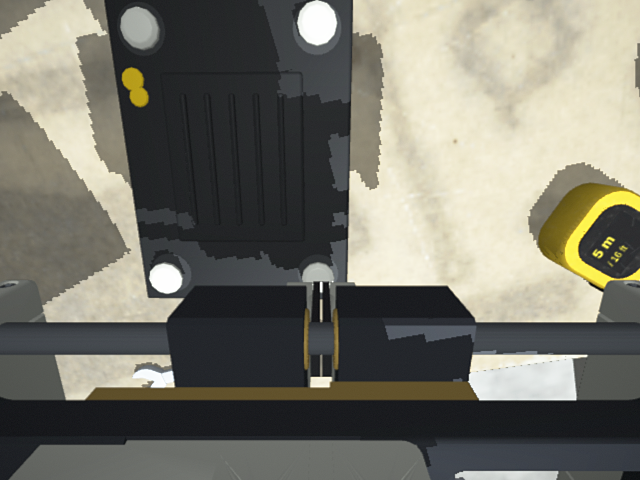

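b and d are where they were, so the box hasn't moved. The tip is over c at (318,275).

>>> play_rows --pt "0.06 -0.04 0.4" --pt "0 0 0.27" --pt "0 0 0.1" --pt "0 0 0.08" --pt "0 0 0.08" --pt "0 0 0.08" --pt "0 0 0.03" --pt "0 0 0" --twist '[0,0,0,0,0,0,0,0]'

```text
t: 11.12
eef_pos: [0.4459, -0.0888, 0.0866]
ee_rot: [-3.142, -0.0, -0.283]
force: [-1.0, 1.2, 1.3]
width: 0.0003
gripper_force: 1.1
```

>>> play_rows --pt "0 0 0.06" --pt "0 0 0" --twist '[0,0]'

```text
t: 11.38
eef_pos: [0.4459, -0.0888, 0.0851]
ee_rot: [3.142, -0.0, -0.283]
force: [-2.4, 0.9, 3.6]
width: 0.0001
gripper_force: 2.1
```

>>> play_rows --pt "0 0 0.06" --pt "0 0 0" --twist '[0,0]'

```text
t: 11.62
eef_pos: [0.4459, -0.0888, 0.0839]
ee_rot: [3.142, -0.0, -0.283]
force: [-3.2, 1.6, 8.3]
width: 0.0003
gripper_force: 4.3
```

>>> play_rows --pt "0 0 0.05" --pt "0 0 0" --twist '[0,0]'

```text
t: 11.88
eef_pos: [0.4459, -0.0888, 0.083]
ee_rot: [3.141, -0.0, -0.283]
force: [-5.1, 2.2, 12.7]
width: 0.0008
gripper_force: 6.7
```

>>> play_rows --pt "0 0 -0.5" --pt "0 0 -0.5" --pt "0 0 -0.2" --pt "0 0 0" --twist '[0,0,0,0]'

```text
t: 12.38
eef_pos: [0.4462, -0.0887, 0.1127]
ee_rot: [-3.141, -0.001, -0.283]
force: [-0.3, -1.0, 0.1]
width: 0.0004
gripper_force: 0.0
```

```bash
python3 -c "
from h import *
goal(2)"
```

```text
b [ 0.5635 -0.1238] yaw -0.284 res [0.0004 0.0005 0.0007 0.0006] units to z=.100 [4.9  0.04 0.51] twist 0.01
```

c is home at 12.7 N on the bush. On to b.

>>> play_rows --pt "0.7 0 0" --pt "0.7 0.01 0" --pt "0.7 0.01 0" --pt "0.7 0.01 0" --pt "0.7 0 0" --pt "0.7 0 0" --pt "0.7 0 0" --pt "0 0 0" --twist '[0,0,0,0,0,0,0,0]'

```text
t: 13.38
eef_pos: [0.5646, -0.1243, 0.1117]
ee_rot: [3.141, 0.0, -0.284]
force: [-0.5, 0.2, 0.5]
width: 0.0006
gripper_force: 0.0
```

```bash
python3 - <<'E'
from h import *
goal(2)
f,R,t=cam('wrist')
for c,s in blobs(f['pixels'],150,0,500,330,60,2500): print(c.round(1),s[2:],back(f,R,t,*c,.074)[:2].round(4),back(f,R,t,*c,.066)[:2].round(4))
E
```

```text
b [ 0.5635 -0.1238] yaw -0.284 res [0.0004 0.0005 0.0007 0.0006] units to z=.100 [-0.05 -0.    0.47] twist 0.0
[482.5  10.5] [ 11  25 225] [ 0.6693 -0.2291] [ 0.6708 -0.2329]
[353.6  23.1] [10  9 61] [ 0.6805 -0.1736] [ 0.6824 -0.1749]
[162.9 103.7] [  31  113 1214] [ 0.6734 -0.0793] [ 0.675  -0.0762]
[154.7  86.4] [ 13  29 284] [ 0.6814 -0.0787] [ 0.6834 -0.0756]
[218.3 136.8] [31  5 75] [ 0.6522 -0.0988] [ 0.6528 -0.0967]
[492.5 184.6] [ 14  49 424] [ 0.5922 -0.2221] [ 0.5901 -0.2256]
[172.8 277.6] [ 32  30 723] [ 0.5908 -0.0489] [ 0.5886 -0.0445]
[319.5 277.4] [ 32  30 372] [ 0.5686 -0.125 ] [ 0.5654 -0.1241]
[151.  312.2] [ 4 25 60] [ 0.575 -0.029] [ 0.5721 -0.0237]
```

Clip b is at (319.5,277), under the tip.

>>> play_rows --pt "-0.02 0 0.4" --pt "0 0 0.25" --pt "0 0 0.1" --pt "0 0 0.08" --pt "0 0 0.08" --pt "0 0 0.08" --pt "0 0 0.05" --pt "0 0 0" --twist '[0,0,0,0,0,0,0,0]'

```text
t: 14.42
eef_pos: [0.563, -0.1236, 0.0862]
ee_rot: [-3.142, -0.0, -0.283]
force: [-1.0, -0.7, 1.1]
width: 0.0003
gripper_force: 0.5
```

>>> play_rows --pt "0 0 0.06" --pt "0 0 0" --twist '[0,0]'

```text
t: 14.68
eef_pos: [0.5631, -0.1236, 0.0849]
ee_rot: [-3.141, -0.001, -0.283]
force: [-2.0, 1.1, 3.5]
width: 0.0006
gripper_force: 1.7
```

>>> play_rows --pt "0 0 0.06" --pt "0 0 0" --twist '[0,0]'

```text
t: 14.92
eef_pos: [0.5632, -0.1236, 0.0839]
ee_rot: [-3.142, -0.001, -0.283]
force: [-2.8, 0.9, 7.4]
width: 0.0004
gripper_force: 3.9
```

>>> play_rows --pt "0 0 0.05" --pt "0 0 0" --twist '[0,0]'

```text
t: 15.18
eef_pos: [0.5631, -0.1236, 0.0831]
ee_rot: [-3.142, -0.001, -0.283]
force: [-5.0, 1.3, 12.2]
width: 0.0005
gripper_force: 6.0
```

>>> play_rows --pt "0 0 -0.5" --pt "0 0 -0.5" --pt "0 0 -0.2" --pt "0 0 0" --twist '[0,0,0,0]'

```text
t: 15.68
eef_pos: [0.5631, -0.1235, 0.1125]
ee_rot: [-3.141, -0.001, -0.283]
force: [-0.2, 0.6, 0.4]
width: 0.0007
gripper_force: 0.0
```

```bash
python3 -c "
from h import *
goal(3)"
```

```text
d [ 0.468  -0.0085] yaw -0.284 res [0.0004 0.0005 0.0007 0.0006] units to z=.100 [-4.94 -3.36  0.5 ] twist 0.01
```

>>> play_rows --pt "-0.7 -0.48 0" --pt "-0.7 -0.48 0" --pt "-0.7 -0.48 0" --pt "-0.7 -0.48 0" --pt "-0.7 -0.48 0" --pt "-0.7 -0.48 0" --pt "-0.7 -0.48 0" --pt "0 0 0" --twist '[0,0,0,0,0,0,0,0]'

```text
t: 16.68
eef_pos: [0.4672, -0.0075, 0.1122]
ee_rot: [-3.141, 0.0, -0.281]
force: [0.3, -0.4, -0.1]
width: 0.0006
gripper_force: 0.0
```

```bash
python3 - <<'E'
from h import *
goal(3)
f,R,t=cam('wrist')
for c,s in blobs(f['pixels'],150,0,600,330,200,2500): print(c.round(1),s[2:],back(f,R,t,*c,.074)[:2].round(4),back(f,R,t,*c,.066)[:2].round(4))
E
```

```text
d [ 0.468  -0.0085] yaw -0.284 res [0.0004 0.0005 0.0007 0.0006] units to z=.100 [0.04 0.03 0.49] twist 0.02
[262.1  26. ] [ 16  55 537] [ 0.5936 -0.0172] [ 0.596  -0.0167]
[277.9  21.7] [ 18  35 265] [ 0.5933 -0.0245] [ 0.5956 -0.0243]
[321.5  29. ] [  38   43 1267] [ 0.5851 -0.0422] [ 0.5871 -0.0428]
[499.   29.6] [  39   44 1263] [ 0.5629 -0.1181] [ 0.5639 -0.1222]
[467.6 274.1] [ 32  31 743] [ 0.4506 -0.0856] [ 0.4465 -0.0882]
[321.1 275.1] [ 33  31 496] [ 0.4721 -0.0094] [ 0.4689 -0.0085]
```

The box still hasn't moved, and a, b and c match head height 66 mm. Now pressing d.

>>> play_rows --pt "0.04 0.03 0.4" --pt "0 0 0.26" --pt "0 0 0.1" --pt "0 0 0.08" --pt "0 0 0.08" --pt "0 0 0.08" --pt "0 0 0.05" --pt "0 0 0" --twist '[0,0,0,0,0,0,0,0]'

```text
t: 17.73
eef_pos: [0.4696, -0.0096, 0.0858]
ee_rot: [-3.141, -0.0, -0.283]
force: [-0.7, 0.7, 0.1]
width: 0.0005
gripper_force: 0.3
```

>>> play_rows --pt "0 0 0.06" --pt "0 0 0" --twist '[0,0]'

```text
t: 17.98
eef_pos: [0.4697, -0.0095, 0.0846]
ee_rot: [-3.141, -0.001, -0.283]
force: [-1.6, -1.1, 5.3]
width: 0.0003
gripper_force: 2.6
```

>>> play_rows --pt "0 0 0.06" --pt "0 0 0" --twist '[0,0]'

```text
t: 18.23
eef_pos: [0.4697, -0.0095, 0.0835]
ee_rot: [-3.141, -0.001, -0.283]
force: [-3.9, -0.3, 10.0]
width: 0.0005
gripper_force: 5.2
```

>>> play_rows --pt "0 0 0.04" --pt "0 0 0" --twist '[0,0]'

```text
t: 18.48
eef_pos: [0.4698, -0.0095, 0.0828]
ee_rot: [-3.141, -0.001, -0.283]
force: [-5.0, 0.2, 15.0]
width: 0.0005
gripper_force: 7.5
```

>>> play_rows --pt "0 0 -0.5" --pt "0 0 -1" --pt "0 0 -1" --pt "-0.3 0 -1" --pt "-0.3 0 -1" --pt "-0.3 0 -0.6" --pt "0 0 0" --pt "0 0 0" --twist '[0,0,0,0,0,0,0,0]'

```text
t: 19.48
eef_pos: [0.4475, -0.0034, 0.2086]
ee_rot: [3.141, 0.001, -0.283]
force: [0.1, 0.3, -1.5]
width: 0.0003
gripper_force: 0.0
```

```bash
python3 - <<'E'
from h import *
f,R,t=cam('wrist');im=f['pixels'];cv2.imwrite('pics/w5.png',cv2.resize(im[:300,160:480,::-1],None,fx=2,fy=2))
B=np.array([c for c,s in blobs(im,150,0,500,280,100,2500)])
for c,s in blobs(im,150,0,500,280,100,2500): print(c.round(1),s[2:],back(f,R,t,*c,.066)[:2].round(4))
print(arm.get_state()['eef_pos'])
E
```

```text
[261.3   8.9] [ 41  23 721] [ 0.615  -0.0093]
[370.5   7.1] [ 22   8 145] [ 0.5948 -0.0828]
[318.4  36.3] [ 24  27 499] [ 0.5876 -0.0428]
[435.5  36.8] [ 26  29 555] [ 0.5639 -0.1228]
[276.8  56.6] [ 12  38 297] [ 0.5834 -0.0103]
[173.6  93.5] [ 42  12 370] [0.5815 0.0711]
[287.3 104.2] [ 25  49 325] [ 0.5507 -0.0077]
[319.2 206.8] [ 22  22 383] [ 0.4692 -0.0087]
[421.5 206.8] [ 22  22 385] [ 0.4459 -0.0885]
[ 0.44754261 -0.0034741   0.20845262]
```

View pics/w5.png

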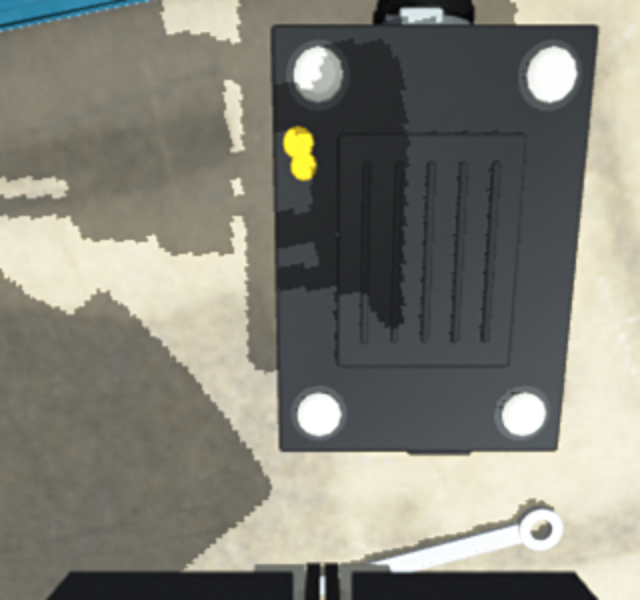

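All four heads sit flush on the lid at (318,73), (552,74), (524,413) and (320,413) in the enlarged crop. At the 66 mm plane their spacing measures 123 x 83 mm, so they are home, and the robot is clear.

```bash
python3 -c "
from station import arm
print(arm.job_done())"
```

```text
the job is handed in; nothing more can be done
None
```

I pressed all four clips home in the required order (a, c, b, d), each with 11 to 15 N, and handed in the job at about 20 s; the box did not visibly move, and the hand-in gave no verdict.

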